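# Set out the morning control run

## Robot

A 6-joint arm with a two-finger parallel gripper is mounted at the origin on the work surface. World frame = base frame: x ahead of the robot, y to its left, z up, the work surface at z = 0. Lengths are in m, angles in degrees, forces in N, time in s.
With the tool pointing down it reaches from about 0.3 to 0.875 m from the base axis. Payload 6.4 kg.
Tool frame: the origin (TCP) lies where the fingers leave the gripper's body, on its centre line; the fingertips stand 64 mm ahead of it and the grasp point (between the pads) lies 45 mm ahead of it; z points along the fingers, y is the direction in which the jaws open and shut (so a half turn about z gives the same grasp; the last joint's range is limited). The gripper opens to 88 mm and grips with 3 to 60 N. Pads are 18 mm wide; open, the fingers measure 123 mm over their backs; the gripper's body (75 mm by 187 mm) begins 45 mm behind the grasp point.
Start: joints at [-78.341, 10.359, 92.074, -0, 77.567, -11.82], TCP at [0.229, -0.527, 0.303] pointing down, gripper open.
Joint ranges: [-171.53, 171.53], [-51.25, 118.39], [17.06, 147.69], [-65.23, 245.23], [0, 150.52], [-178.68, 178.68]. Speed limits (degrees/s): [147.25, 147.25, 172.46, 180, 180, 180].

## Interface

Orientations are given as a 3x3 rotation matrix whose columns are the frame's x, y, z axes.
In Python, from cell import get_state, read_camera, close_job gives the robot as it stands.
- The arm moves only by the tool apply_moves, never from a script. Its arguments are lists of equal length, an entry for each row: "linear": the shift along the world's x, y, z in cm, a list of three; "roll": the turn about the world's z in rad. In form: {"linear": [[dx, dy, dz], ...], "roll": [roll, ...]}. A call has 1 to 12 rows; each row is the pose to reach, as a shift and turn from the pose commanded when the call began; what a row does not reach only later rows make up. A row lasts 1/8 s, in which the tool goes at most 62.5 mm and 10.7 degrees, less where a joint would pass 70% of its speed; a pose out of reach is approached as far as the arm can. A call with a gripper value outside its range is refused whole. "claw" is the closure in counts, from 0 (fully open) to 255 (shut), set as the call begins (left out, the last holds). The fingers move at their own pace and stop on an object; "force" is the grip in N (left out, the last holds). Time passes only in rows, so rows that repeat a pose let the fingers close. It gives the time, the measured TCP pose, the force and the opening at its end, in the units of the state.
- get_state(): the state, without advancing time (a new reading comes with each control period).
- read_camera(name): name is "scene" or "top" or "wrist"; returns a dict with "frame" (480x640x3 uint8, blue, green, red), "depth" (480x640 float32, m along the optical axis (not along the pixel's ray), 0 where there is no reading), "fov_y" (degrees; the focal length in pixels is half the picture's height over the tangent of half this angle, whatever the lens; pixels are square), "cx", "cy" (the principal point, pixels), "camera_from_world" (4x4, takes a point from world to camera coordinates); the wrist camera has in their place "T_tool_cam" (4x4, takes a point from camera to tool coordinates, whose origin is the TCP and whose axes are the flange's). Camera axes: x right, y up, looking along -z (the intrinsics and any distortion apply to the point x, -y, -z); pixel columns grow to the right and rows downward; lengths in m; the calibration is good to about 2 mm. A picture is of the moment at which its call begins: read the wrist's pose just before it.
- close_job(): hands the job in, once; it reports no verdict.
The state is a dict: "t": time; "joints": joint angles; "joint_velocities": joint speeds; "joint_torque": joint torques, N m; "ee_pos": TCP position; "orientation": TCP orientation; "wrist_force": force on the tool from outside, world axes, zero at the start; "ft_torque": the same for the moment, N m; "grip_width": finger opening in m.
Only numpy, scipy, OpenCV 4.12 (cv2) and the standard library are available. Lean on these libraries where they do the work, as an engineer would, in place of code of your own. Each camera call takes 0.05 s, during which the arm holds its last target.

## Task

Set out the morning control run on the lab bench: stand the red-capped bottle in the middle of the ring in front of the barcode reader and the blue-capped bottle in the middle of the ring in front of the vortex mixer, stand the yellow-lidded tub on the bench halfway between those two bottles and in line with them, and lay the black slide box flat and centred on top of the tub. Leave the green-capped bottle where it stands, and let go of everything.

Things in the scene. Friction and masses are not known exactly. Their poses are not given: they have to be found in the camera images.
- red_bottle: Control bottle with the RED cap. White round bottle, body 40 mm in diameter up to 44 mm, then a shoulder and a red cap 34 mm in diameter from 51 to 70 mm (total height); 90 g. Origin: centre of its underside; z up, yaw means nothing. Starts upright on the bench in front of the robot.
- blue_bottle: Control bottle with the BLUE cap. White round bottle, body 40 mm in diameter up to 44 mm, then a shoulder and a blue cap 34 mm in diameter from 51 to 70 mm (total height); 90 g. Origin: centre of its underside; z up, yaw means nothing. Starts upright on the bench in front of the robot.
- green_bottle: Control bottle with the GREEN cap, not needed today: it must not be shifted. White round bottle, body 40 mm in diameter up to 44 mm, then a shoulder and a green cap 34 mm in diameter from 51 to 70 mm (total height); 90 g. Origin: centre of its underside; z up, yaw means nothing. Starts upright on the bench in front of the robot.
- tub: Low round white tub with a flat YELLOW lid: body 54 mm in diameter, lid 56 mm in diameter from 34 to 46 mm up (total height 46 mm); 120 g. Origin: centre of its underside; z up, yaw has no meaning.
- slide_box: Flat black closed slide box with a thin grey seam and a small white label on top: 76 mm long (own x), 34 mm wide (own y), 20 mm high; 45 g. Origin: centre of its underside; z up. It starts lying flat on the bench at any yaw; either way round is fine on the tub.
- rail: Aluminium rail along the back of the work area, 100 mm deep (own x, pointing away from the robot), 640 mm long (own y, to the left), 10 mm high. Origin: centre of its underside. Three stations at y = -240, 0 and +240 mm carry the reader, tube rack and mixer in any order. Shifted and turned up to 0.12 rad at each start, then fixed.
- reader: Barcode reader: dark grey block 76 mm deep, 90 mm wide, 60 mm high, with a red window along its front. Origin: centre of its underside, on the rail; axes as the rail's. Fixed. Its ring, a flat dark circle 66 mm outside and 54 mm inside on a thin pale square pad on the bench, is centred 120 mm in front of it: x = -120 mm, y = 0 in its frame.
- mixer: Vortex mixer: white block 78 mm deep, 92 mm wide, 34 mm high, with a round black rubber cup on top (60 mm in all). Origin: centre of its underside, on the rail; axes as the rail's. Fixed. Its ring, a flat dark circle 66 mm outside and 54 mm inside on a thin pale square pad on the bench, is centred 120 mm in front of it: x = -120 mm, y = 0 in its frame.
- tube_rack: Blue tube rack 50 mm deep, 120 mm wide, 64 mm high, with two rows of lilac-capped tubes. Origin: centre of its underside, on the rail; axes as the rail's. It has no ring, and may stand between the reader and the mixer. Fixed; nothing is done with it.

How it is judged (in metres and radians):
At the end, for the whole second after the job is handed in: Red and blue bottles upright within 12 mm (depth and sideways) of the reader's and mixer's ring centres; tub upright within 15 mm of halfway between the rings; slide box flat on the tub, centre within 12 mm; all at rest and released; green bottle within 20 mm of its start (x of red_bottle in the frame of reader between -0.132 and -0.108 m and y of red_bottle in the frame of reader between -0.012 and 0.012 m and x of blue_bottle in the frame of mixer between -0.132 and -0.108 m and y of blue_bottle in the frame of mixer between -0.012 and 0.012 m and x of tub in the frame of reader between -0.135 and -0.105 m and ((y of mixer in the frame of reader between -0.53 and -0.43 m and y of tub in the frame of reader between -0.255 and -0.225 m) or (y of mixer in the frame of reader between -0.29 and -0.19 m and y of tub in the frame of reader between -0.135 and -0.105 m) or (y of mixer in the frame of reader between 0.19 and 0.29 m and y of tub in the frame of reader between 0.105 and 0.135 m) or (y of mixer in the frame of reader between 0.43 and 0.53 m and y of tub in the frame of reader between 0.225 and 0.255 m)) and height (world z) of red_bottle between -0.005 and 0.005 m and height (world z) of blue_bottle between -0.005 and 0.005 m and height (world z) of tub between -0.005 and 0.005 m and horizontal distance between slide_box and tub below 0.012 m and height (world z) of slide_box between 0.041 and 0.051 m and angle between each of red_bottle, blue_bottle, tub, slide_box's own z axis and vertical below 0.12 rad and linear speed of each of red_bottle, blue_bottle, tub, slide_box below 0.02 m/s and angular speed of each of red_bottle, blue_bottle, tub, slide_box below 0.2 rad/s and distance of green_bottle from where it was at the start of the episode below 0.02 m); the robot touches nothing.
It fails at once if the green-capped bottle is shifted by more than 20 mm or tipped (distance of green_bottle from where it was at the start of the episode above 0.02 m or angle between green_bottle's own z axis and vertical above 0.3 rad).
It also fails if it takes over 102 s, if anything falls off the work surface, if the arm or the gripper's body presses on something with over 40 N, if the wrist force passes 120 N, or if a joint passes its speed limit or range.

## Working session

There is one attempt and no reset: what is moved stays moved. The work goes in short steps, Python scripts to look and compute and a tool call to move; the robot and the scene stay as the last step left them, time stands still between calls to the robot, and variables do not carry over. Pictures are saved under pics/ and viewed, and the job is handed in when it is done.

Besides the shell and the picture viewer there is one more tool, called after "Request:" as name(argument=value, ...) on one line, values as JSON. apply_moves: Moves the arm, as the interface text tells. Its arguments: {"type":"object","properties":{"linear":{"type":"array","items":{"type":"array","items":{"type":"number"}}},"roll":{"type":"array","items":{"type":"number"}},"claw":{"type":"number"},"force":{"type":"number"}},"required":["linear","roll"]}

```bash
mkdir -p pics; ls; python3 - <<'E'
from cell import get_state, read_camera
import cv2,numpy as np
s=get_state();print(s)
for n in("scene","top"):
    c=read_camera(n);cv2.imwrite(f"pics/{n}0.png",c["frame"]);print({k:v for k,v in c.items() if k not in("frame","depth")})
    np.savez(f"{n}0.npz",**c)
E
```

```text
pics
{'t': 0.0, 'joints': array([-7.83394650e+01,  1.04001000e+01,  9.21317730e+01,  1.14924552e-04,
        7.75662814e+01, -1.18205405e+01]), 'joint_velocities': array([ 0.03548899, -0.08199931, -0.13981656,  0.04329664, -0.00463124,
       -0.05520263]), 'joint_torque': array([ 7.38679992e-04, -4.33867979e+01, -3.41852224e+01,  7.02225859e-02,
        3.83084826e-02, -1.42119015e-04]), 'ee_pos': array([ 0.22903161, -0.5269555 ,  0.30182665]), 'orientation': array([[ 9.17191963e-01,  3.98445460e-01, -3.44324596e-04],
       [ 3.98445452e-01, -9.17190496e-01,  1.67815864e-03],
       [ 3.52843443e-04, -1.67638819e-03, -9.99998533e-01]]), 'wrist_force': array([0.94227123, 0.28286321, 0.30389243]), 'ft_torque': array([ 0.00105308,  0.0322092 , -0.04077703]), 'grip_width': 0.0884005635095015}
{'fov_y': 46.866189658073516, 'cx': 324.6884888895444, 'cy': 240.60782351464016, 'camera_from_world': array([[ 0.47896896,  0.87780096, -0.00736286, -0.24465307],
       [-0.4760137 ,  0.26676421,  0.83800228,  0.22346974],
       [ 0.73756335, -0.39787226,  0.54561706, -1.49879694],
       [ 0.        ,  0.        ,  0.        ,  1.        ]])}
{'fov_y': 49.009401012300174, 'cx': 315.1731051672922, 'cy': 240.90142545305298, 'camera_from_world': array([[ 0.00442613, -0.99997372, -0.00574146,  0.0062555 ],
       [ 0.99601522,  0.00389704,  0.08909818, -0.56060702],
       [-0.08907346, -0.00611294,  0.9960063 , -1.00680172],
       [ 0.        ,  0.        ,  0.        ,  1.        ]])}
```

View pics/scene0.png

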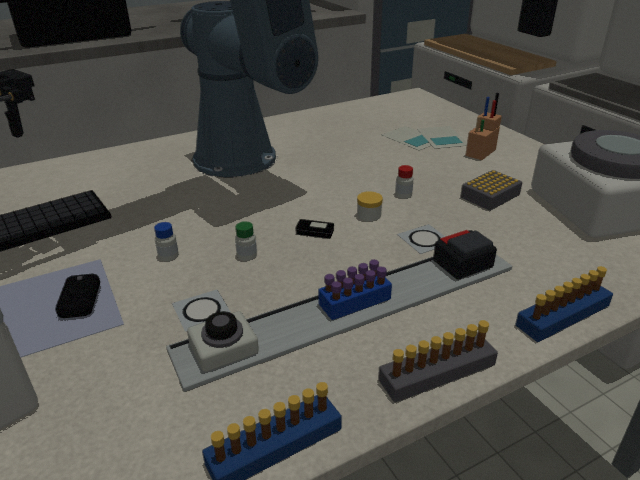

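View pics/top0.png

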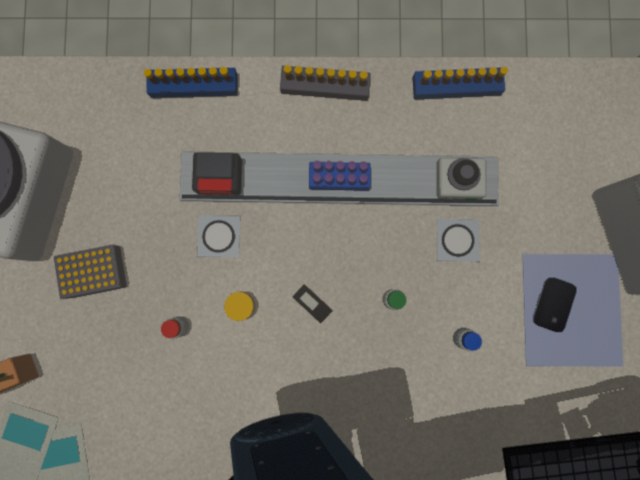

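The top view shows the reader ring at about (218,236), the mixer ring at (458,240), the red cap at (171,328), the blue cap at (471,341), green at (397,299), the tub lid at (239,305) and the slide box at (313,303).

```bash
cat > h.py <<'E'
import cv2,numpy as np
def ray(c,u,v):
    f=240/np.tan(np.radians(float(c["fov_y"]))/2)
    d=np.array([(u-float(c["cx"]))/f,-(v-float(c["cy"]))/f,-1.])
    M=c["camera_from_world"];R=M[:3,:3];return -R.T@M[:3,3],R.T@d
def onz(c,u,v,z):
    o,d=ray(c,u,v);return o+d*(z-o[2])/d[2]
HSV={"red":[((0,130,60),(8,255,255)),((172,130,60),(180,255,255))],"blue":[((105,150,50),(125,255,255))],
"green":[((45,100,30),(80,255,255))],"yellow":[((18,130,80),(32,255,255))]}
def mask(img,col):
    h=cv2.cvtColor(img,cv2.COLOR_BGR2HSV)
    m=0
    for lo,hi in HSV[col]: m=m|cv2.inRange(h,lo,hi)
    return m
def blobs(m,box,amin=30):
    x0,y0,x1,y1=box;mm=np.zeros_like(m);mm[y0:y1,x0:x1]=m[y0:y1,x0:x1]
    cs,_=cv2.findContours(mm,cv2.RETR_EXTERNAL,cv2.CHAIN_APPROX_NONE)
    return sorted([k for k in cs if cv2.contourArea(k)>amin],key=cv2.contourArea,reverse=True)
E
python3 - <<'E'
from h import *
c=dict(np.load("top0.npz"));I=c["frame"]
for n,col,box,z in(("red","red",(150,310,190,345),.07),("blue","blue",(450,325,490,360),.07),("green","green",(380,285,415,315),.07),("tub","yellow",(215,285,265,330),.046)):
    for k in blobs(mask(I,col),box)[:2]:
        (u,v),r=cv2.minEnclosingCircle(k);m=cv2.moments(k)
        x,y=m["m10"]/m["m00"],m["m01"]/m["m00"]
        print(n,(u,v,r),(x,y),onz(c,u,v,z).round(4),onz(c,x,y,z).round(4))
g=cv2.cvtColor(I,cv2.COLOR_BGR2GRAY)
for n,box in(("reader",(198,217,239,256)),("mixer",(438,221,479,260))):
    m=cv2.inRange(g,0,85)
    for k in blobs(m,box,200)[:2]:
        e=cv2.fitEllipse(k);print(n,e,onz(c,*e[0],.001).round(4))
m=cv2.inRange(g,0,70)
for k in blobs(m,(285,280,340,330),100)[:2]:
    r=cv2.minAreaRect(k);p=[onz(c,*q,.02)[:2].round(4) for q in cv2.boxPoints(r)]
    print("box",r,onz(c,*r[0],.02).round(4),p)
cv2.imwrite("pics/crop.png",cv2.resize(I[210:360,150:500],None,fx=2.2,fy=2.2,interpolation=cv2.INTER_CUBIC))
# same in scene
c=dict(np.load("scene0.npz"));I=c["frame"]
for n,col,box,z in(("red","red",(390,160,420,200),.07),("blue","blue",(150,215,185,240),.07),("green","green",(230,215,260,240),.07),("tub","yellow",(350,185,390,215),.046)):
    for k in blobs(mask(I,col),box)[:1]:
        m=cv2.moments(k);print(n,"scene",cv2.boundingRect(k),onz(c,m["m10"]/m["m00"],m["m01"]/m["m00"],z-.006).round(4))
g=cv2.cvtColor(I,cv2.COLOR_BGR2GRAY)
for n,box in(("reader",(400,226,446,250)),("mixer",(180,292,226,326))):
    for k in blobs(cv2.inRange(g,0,75),box,50)[:2]:
        e=cv2.fitEllipse(k);print(n,"scene",e,onz(c,*e[0],.001).round(4))
E
```

```text
red (169.68478393554688, 328.35870361328125, 9.077656745910645) (169.75526506899052, 328.45824255628173) [0.3931 0.2767 0.07  ] [0.3929 0.2765 0.07  ]
blue (471.6764831542969, 340.89215087890625, 8.92893123626709) (471.6203703703704, 340.9166666666667) [ 0.373  -0.2804  0.07  ] [ 0.373  -0.2803  0.07  ]
green (396.5, 299.5, 8.276573181152344) (396.5184210526316, 299.53684210526313) [ 0.4481 -0.1429  0.07  ] [ 0.448 -0.143  0.07 ]
tub (238.54774475097656, 305.82891845703125, 14.708962440490723) (238.59205968558484, 305.9142019717559) [0.4343 0.1535 0.046 ] [0.4341 0.1535 0.046 ]
reader ((218.193115234375, 235.91619873046875), (30.603073120117188, 31.31623649597168), 69.8318099975586) [0.572  0.2037 0.001 ]
mixer ((457.5020446777344, 239.9520721435547), (30.823650360107422, 31.719152450561523), 130.6669921875) [ 0.5658 -0.2763  0.001 ]
box ((312.0718688964844, 303.297119140625), (38.26630401611328, 16.843955993652344), 42.709388732910156) [0.4389 0.0141 0.02  ] [array([0.4519, 0.0528]), array([0.4761, 0.0306]), array([ 0.426 , -0.0244]), array([ 0.402 , -0.0023])]
red scene (399, 165, 14, 13) [0.3984 0.2744 0.064 ]
blue scene (155, 223, 18, 15) [ 0.3799 -0.2833  0.064 ]
green scene (236, 222, 17, 16) [ 0.4549 -0.1463  0.064 ]
tub scene (358, 192, 24, 16) [0.4337 0.1553 0.04  ]
reader scene ((427.6162109375, 239.1951141357422), (16.536182403564453, 39.848453521728516), 103.66191101074219) [0.5805 0.206  0.001 ]
mixer scene ((204.92356872558594, 311.4350280761719), (26.67523956298828, 44.38874435424805), 104.65464782714844) [ 0.5769 -0.2736  0.001 ]
```

View pics/crop.png

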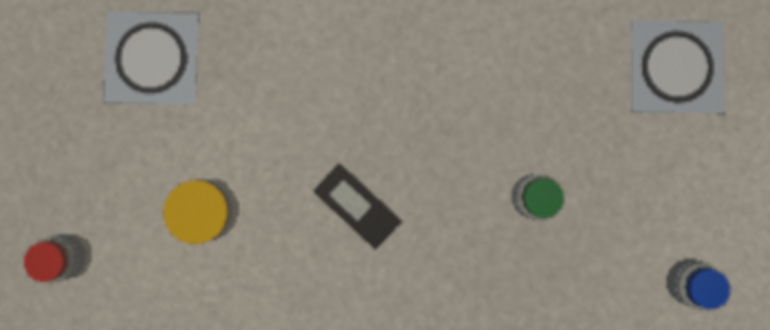

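The top view is clean: ring spacing 0.480 m, as specified. The scene camera disagrees by up to 11 mm at the rings, so I will cross-check with the wrist camera.

Request:
apply_moves(linear=[[22,25,0],[22,25,0],[22,25,0],[22,25,0],[22,25,0],[22,25,0],[22,25,0],[22,25,0],[22,25,0],[22,25,0]], roll=[-0.41,-0.41,-0.41,-0.41,-0.41,-0.41,-0.41,-0.41,-0.41,-0.41], claw=0, force=20)

```text
t: 1.35
ee_pos: [0.4485, -0.2783, 0.3027]
orientation: [[1.0, -0.002, -0.0], [-0.002, -1.0, -0.0], [-0.0, 0.0, -1.0]]
wrist_force: [-1.0, -0.4, -0.3]
grip_width: 0.0883
```

```bash
cat >> h.py <<'E'
def wrist(name):
    from cell import get_state, read_camera
    s=get_state();c=read_camera("wrist")
    T=np.eye(4);T[:3,:3]=s["orientation"];T[:3,3]=s["ee_pos"]
    c["camera_from_world"]=np.linalg.inv(T@c["T_tool_cam"])
    cv2.imwrite(f"pics/{name}.png",c["frame"]);np.savez(name+".npz",**c)
    print("tcp",s["ee_pos"].round(4),"yaw",np.degrees(np.arctan2(s["orientation"][1,0],s["orientation"][0,0])).round(2),"w",s["grip_width"].round(4),"t",round(s["t"],2),s["wrist_force"].round(1))
    return c
E
python3 - <<'E'
from h import *
c=wrist("w1");print(c["fov_y"],c["cx"],c["cy"],c["T_tool_cam"].round(3))
E
```

```text
Traceback (most recent call last):
  File "h.py", line 25, in wrist
    print("tcp",s["ee_pos"].round(4),"yaw",np.degrees(np.arctan2(s["orientation"][1,0],s["orientation"][0,0])).round(2),"w",s["grip_width"].round(4),"t",round(s["t"],2),s["wrist_force"].round(1))
                                                                                                                            ^^^^^^^^^^^^^^^^^^^^^
AttributeError: 'float' object has no attribute 'round'
```

View pics/w1.png

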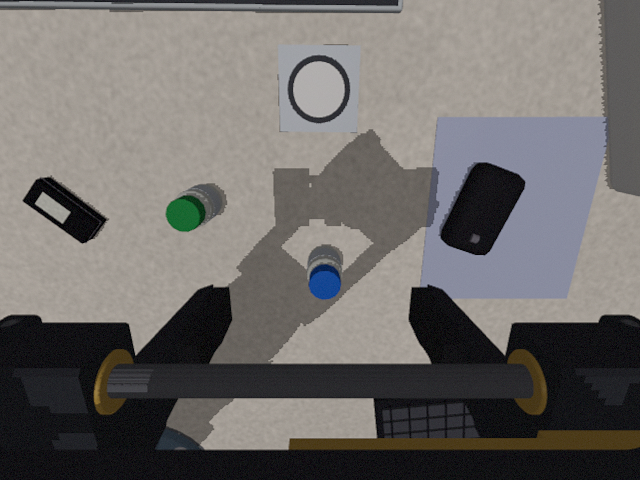

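The wrist view shows the mixer ring at (319,89), blue cap at (325,282), green cap at (186,213) and the slide box at (65,210), all clear of the fingers.

```bash
sed -i 's/s\["grip_width"\].round(4)/round(s["grip_width"],4)/' h.py
cat >> h.py <<'E'
def cap(c,col,box,z):
    for k in blobs(mask(c["frame"],col),box)[:1]:
        (u,v),r=cv2.minEnclosingCircle(k);e=cv2.fitEllipse(k)
        print(col,(round(u),round(v),round(r)),np.round(e[1],1),onz(c,u,v,z).round(4),onz(c,*e[0],z).round(4))
def ring(c,box,th=75):
    g=cv2.cvtColor(c["frame"],cv2.COLOR_BGR2GRAY)
    for k in blobs(cv2.inRange(g,0,th),box,200)[:1]:
        e=cv2.fitEllipse(k);print("ring",np.round(e[0],1),np.round(e[1],1),onz(c,*e[0],.001).round(4))
E
python3 - <<'E'
from h import *
c=dict(np.load("w1.npz")) if __import__("os").path.exists("w1.npz") else wrist("w1")
print(c["fov_y"],c["cx"],c["cy"],c["T_tool_cam"].round(3))
cap(c,"blue",(290,230,370,310),.07);cap(c,"green",(150,180,220,240),.07);ring(c,(281,47,357,130))
t=dict(np.load("top0.npz"))
# depth checks
for cc,pts in((c,[(319,89),(325,282),(186,213)]),(t,[(218,236),(457,240),(471,341),(238,306)]),(dict(np.load("scene0.npz")),[(427,239),(205,311),(368,199)])):
    for u,v in pts:
        o,d=ray(cc,u,v);print((o+d*cc["depth"][v,u]).round(4),end=' ')
    print()
E
```

```text
71.23895432687469 319.86534962654895 237.747960234064 [[ 0.001  0.948  0.319  0.082]
 [ 1.    -0.001  0.     0.001]
 [ 0.001  0.319 -0.948 -0.083]
 [ 0.     0.     0.     1.   ]]
blue (324, 282, 17) [30.9 33.9] [ 0.3761 -0.2837  0.07  ] [ 0.376  -0.2838  0.07  ]
green (185, 214, 20) [33.7 38.4] [ 0.449  -0.1487  0.07  ] [ 0.4496 -0.1486  0.07  ]
ring [318.5  88.7] [60.7 66.3] [ 0.5666 -0.2778  0.001 ]
[ 0.5663 -0.2783  0.0013] [ 0.3759 -0.2844  0.0705] [ 0.4497 -0.1494  0.0702] 
[0.5716 0.2036 0.0032] [ 0.5655 -0.2749  0.0027] [ 0.3727 -0.2793  0.0694] [0.434  0.1543 0.0481] 
[5.781e-01 2.062e-01 1.000e-04] [ 0.5754 -0.273   0.0006] [0.441  0.146  0.0456]
```

Request:
apply_moves(linear=[[-3,-0.3,-5],[-7.3,-0.4,-10],[-7.3,-0.4,-12],[-7.3,-0.4,-12]], roll=[0,0,0,0])

```text
t: 1.9
ee_pos: [0.3748, -0.2809, 0.1812]
orientation: [[1.0, -0.002, -0.002], [-0.002, -1.0, 0.003], [-0.002, -0.003, -1.0]]
wrist_force: [0.7, -0.3, 0.7]
grip_width: 0.0882
```

```bash
python3 - <<'E'
from h import *
c=wrist("w2");cap(c,"blue",(150,150,500,470),.07)
E
```

```text
tcp [ 0.3748 -0.2809  0.1812] yaw -0.1 w 0.0882 t 1.9 [ 0.7 -0.3  0.7]
blue (323, 261, 28) [51.  55.5] [ 0.3756 -0.2837  0.07  ] [ 0.3755 -0.284   0.07  ]
```

View pics/w2.png

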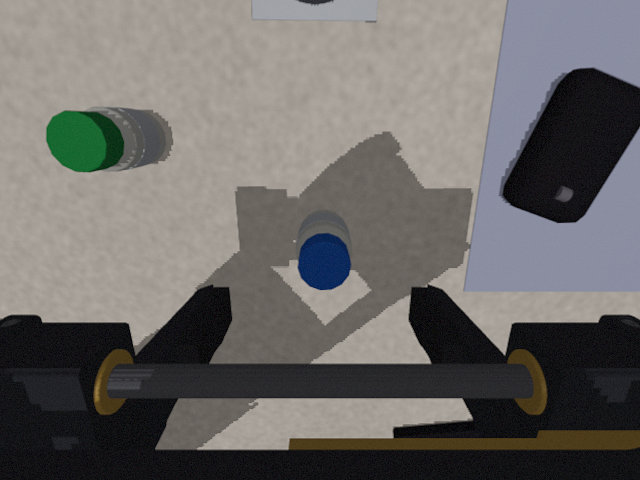

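The blue cap sits at (323,261), about centred between the fingers. I'll descend and grip.

Request:
apply_moves(linear=[[0,-0.2,-4],[0,-0.2,-7],[0,-0.2,-9],[0,-0.2,-10.1],[0,-0.2,-10.1]], roll=[0,0,0,0,0])

```text
t: 2.58
ee_pos: [0.3766, -0.2838, 0.0821]
orientation: [[1.0, 0.0, 0.0], [0.0, -1.0, -0.0], [0.0, 0.0, -1.0]]
wrist_force: [0.5, 0.0, -0.5]
grip_width: 0.0883
```

Request:
apply_moves(linear=[[0,0,0],[0,0,0],[0,0,0],[0,0,0],[0,0,0],[0,0,0],[0,0,0],[0,0,0]], roll=[0,0,0,0,0,0,0,0], claw=255, force=20)

```text
t: 3.58
ee_pos: [0.3761, -0.2834, 0.0818]
orientation: [[1.0, -0.0, -0.0], [-0.0, -1.0, -0.0], [-0.0, 0.0, -1.0]]
wrist_force: [-0.2, 0.5, 2.6]
grip_width: 0.0389
```

Request:
apply_moves(linear=[[0,0,1.5],[0,0,4],[3,0.2,5],[7,0.6,5],[11,0.6,5],[15,0.6,5],[17.5,0.6,5],[19.1,0.6,5],[19.1,0.6,5],[19.1,0.6,3],[19.1,0.6,1.5],[19.1,0.6,1]], roll=[0,0,0,0,0,0,0,0,0,0,0,0])

```text
t: 5.08
ee_pos: [0.5655, -0.2767, 0.0893]
orientation: [[1.0, -0.001, -0.003], [-0.001, -1.0, 0.002], [-0.003, -0.002, -1.0]]
wrist_force: [0.5, 0.3, -0.9]
grip_width: 0.0392
```

```bash
python3 - <<'E'
from h import *
c=wrist("w3");cap(c,"blue",(150,150,500,470),.08)
E
```

```text
tcp [ 0.5655 -0.2767  0.0893] yaw -0.04 w 0.0392 t 5.08 [ 0.5  0.3 -0.9]
blue (320, 358, 44) [49.1 92.7] [ 0.5746 -0.2779  0.08  ] [ 0.5802 -0.2777  0.08  ]
```

View pics/w3.png

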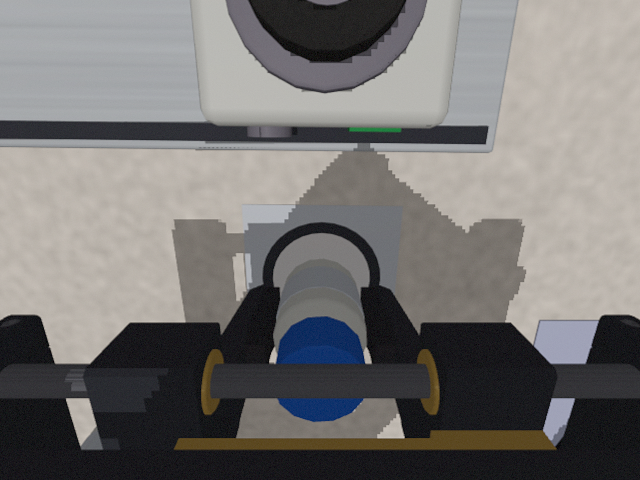

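Request:
apply_moves(linear=[[0.05,0,-0.5],[0.05,0,-0.8],[0.05,0,-0.9],[0.05,0,-0.9]], roll=[0,0,0,0])

```text
t: 5.62
ee_pos: [0.5677, -0.2775, 0.0829]
orientation: [[1.0, -0.0, 0.0], [-0.0, -1.0, -0.0], [0.0, 0.0, -1.0]]
wrist_force: [0.6, 0.0, -1.9]
grip_width: 0.0392
```

Request:
apply_moves(linear=[[0,0,0],[0,0,0],[0,0,0],[0,0,0],[0,0,0],[0,0,0]], roll=[0,0,0,0,0,0], claw=0)

```text
t: 6.38
ee_pos: [0.5676, -0.2774, 0.0827]
orientation: [[1.0, -0.0, -0.0], [-0.0, -1.0, 0.0], [-0.0, -0.0, -1.0]]
wrist_force: [-0.5, -1.0, -0.5]
grip_width: 0.0884
```

Request:
apply_moves(linear=[[0,0,3],[0,0,7],[0,0,13],[-3,0,18],[-8,0,20],[-10,0,20],[-10,0,20]], roll=[0,0,0,0,0,0,0])

```text
t: 7.25
ee_pos: [0.4668, -0.2775, 0.2833]
orientation: [[1.0, -0.002, 0.001], [-0.002, -1.0, -0.001], [0.001, 0.001, -1.0]]
wrist_force: [-0.3, -0.3, 0.2]
grip_width: 0.0883
```

```bash
python3 - <<'E'
from h import *
c=wrist("w4");cap(c,"blue",(150,10,500,300),.07)
from cell import read_camera
t=read_camera("top");cv2.imwrite("pics/t4.png",t["frame"]);cap(t,"blue",(430,200,490,280),.07);cap(t,"green",(380,285,415,315),.07)
E
```

```text
tcp [ 0.4668 -0.2775  0.2833] yaw -0.09 w 0.0883 t 7.25 [-0.3 -0.3  0.2]
blue (319, 106, 21) [38.8 41.6] [ 0.5641 -0.2778  0.07  ] [ 0.5641 -0.2783  0.07  ]
blue (467, 238, 8) [15.2 15.4] [ 0.5638 -0.2756  0.07  ] [ 0.5639 -0.2759  0.07  ]
green (397, 300, 8) [15.5 15.9] [ 0.448  -0.1431  0.07  ] [ 0.448  -0.1431  0.07  ]
```

View pics/w4.png

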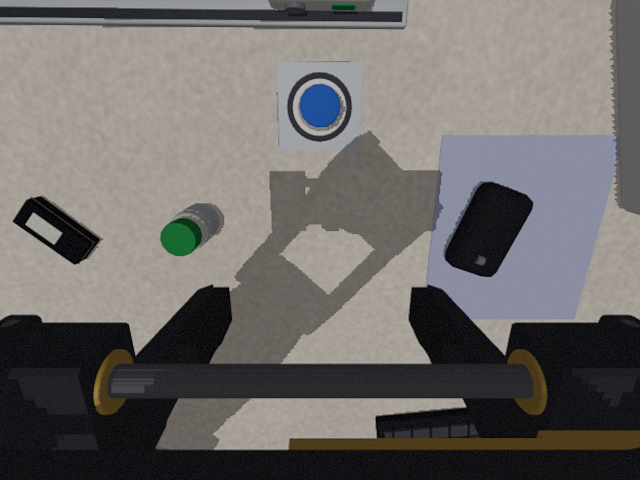

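The blue bottle stands inside its ring at (319,106), 2–3 mm off centre, and green has not moved. Next is red, with a look from above the reader's side.

Request:
apply_moves(linear=[[-1,5,0],[-1,10,0],[-1,16,0],[-1,22,0],[-1,28,0],[-1,34,0],[-1,40,0],[-1,45,0],[-1,49,0],[-1,51,0],[-1,51,0],[-1,51,0]], roll=[0,0,0,0,0,0,0,0,0,0,0,0])

```text
t: 8.85
ee_pos: [0.4578, 0.2324, 0.2823]
orientation: [[1.0, 0.0, -0.001], [0.0, -1.0, -0.0], [-0.001, 0.0, -1.0]]
wrist_force: [-0.1, 0.1, -0.2]
grip_width: 0.0882
```

```bash
python3 - <<'E'
from h import *
c=wrist("w5");cap(c,"red",(200,200,420,320),.07);cap(c,"yellow",(300,100,640,320),.046)
E
```

```text
tcp [0.4578 0.2324 0.2823] yaw 0.01 w 0.0882 t 8.85 [-0.1  0.1 -0.2]
red (275, 281, 19) [33.5 36.8] [0.396  0.2748 0.07  ] [0.3958 0.2747 0.07  ]
yellow (398, 234, 28) [53.1 55.1] [0.4359 0.1533 0.046 ] [0.4357 0.1534 0.046 ]
```

View pics/w5.png

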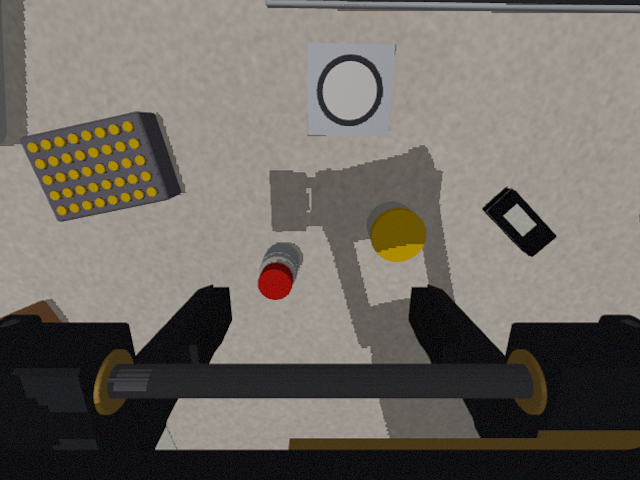

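The red cap is at (275,281), the tub at (398,234) and the reader ring at (350,90).

```bash
python3 - <<'E'
from h import *
c=dict(np.load("w5.npz"));ring(c,(312,47,388,133))
E
```

```text
ring [349.4  89.9] [64.3 70.4] [0.5728 0.202  0.001 ]
```

Request:
apply_moves(linear=[[-3,2,-4],[-6.1,4.3,-8],[-6.1,4.3,-11],[-6.1,4.3,-15],[-6.1,4.3,-18],[-6.1,4.3,-20],[-6.1,4.3,-20.1],[-6.1,4.3,-20.1]], roll=[0,0,0,0,0,0,0,0])

```text
t: 9.9
ee_pos: [0.3974, 0.2753, 0.0824]
orientation: [[1.0, -0.001, 0.001], [-0.001, -1.0, 0.0], [0.001, -0.0, -1.0]]
wrist_force: [0.7, -0.5, -0.4]
grip_width: 0.0879
```

Request:
apply_moves(linear=[[0,0,0],[0,0,0],[0,0,0],[0,0,0],[0,0,0],[0,0,0],[0,0,0],[0,0,0]], roll=[0,0,0,0,0,0,0,0], claw=255)

```text
t: 10.9
ee_pos: [0.3966, 0.2757, 0.0817]
orientation: [[1.0, -0.0, -0.0], [-0.0, -1.0, 0.0], [-0.0, -0.0, -1.0]]
wrist_force: [-0.4, 1.0, 1.7]
grip_width: 0.0396
```

Request:
apply_moves(linear=[[0,0,1.5],[0,0,4],[3,-1,5],[7,-3,5],[11,-5,5],[15,-7,5],[17,-7.3,5],[17.8,-7.3,5],[17.8,-7.3,4],[17.8,-7.3,2],[17.8,-7.3,0.7],[17.8,-7.3,0.5]], roll=[0,0,0,0,0,0,0,0,0,0,0,0])

```text
t: 12.4
ee_pos: [0.5729, 0.2027, 0.0846]
orientation: [[1.0, 0.0, -0.004], [0.0, -1.0, -0.001], [-0.004, 0.001, -1.0]]
wrist_force: [0.0, -0.4, -0.2]
grip_width: 0.0393
```

Request:
apply_moves(linear=[[0,0,-0.3],[0,0,-0.4],[0,0,-0.4],[0,0,-0.4]], roll=[0,0,0,0])

```text
t: 12.9
ee_pos: [0.5749, 0.2026, 0.0831]
orientation: [[1.0, -0.0, 0.001], [-0.0, -1.0, 0.0], [0.001, -0.0, -1.0]]
wrist_force: [-0.5, -0.3, -0.9]
grip_width: 0.0395
```

Request:
apply_moves(linear=[[0,0,0],[0,0,0],[0,0,0],[0,0,0],[0,0,0],[0,0,0]], roll=[0,0,0,0,0,0], claw=0)

```text
t: 13.65
ee_pos: [0.5746, 0.2026, 0.0827]
orientation: [[1.0, -0.0, -0.0], [-0.0, -1.0, 0.0], [-0.0, -0.0, -1.0]]
wrist_force: [-0.1, -0.4, 0.2]
grip_width: 0.0882
```

Request:
apply_moves(linear=[[0,0,3],[0,0,7],[0,0,13],[-3,-1,18],[-8,-2,20],[-12,-5,20],[-14,-5,20],[-14,-5,20],[-14,-5,20]], roll=[0,0,0,0,0,0,0,0,0])

```text
t: 14.78
ee_pos: [0.4355, 0.1527, 0.2831]
orientation: [[1.0, -0.0, 0.001], [-0.0, -1.0, 0.0], [0.001, -0.0, -1.0]]
wrist_force: [0.4, 0.3, 1.2]
grip_width: 0.0883
```

```bash
python3 - <<'E'
from h import *
c=wrist("w6");cap(c,"red",(200,10,400,200),.07);cap(c,"yellow",(230,100,500,320),.046)
E
```

```text
tcp [0.4355 0.1527 0.2831] yaw -0.01 w 0.0883 t 14.78 [0.4 0.3 1.2]
red (257, 56, 25) [41.7 49.8] [0.5693 0.2018 0.07  ] [0.5697 0.201  0.07  ]
yellow (319, 214, 28) [54.7 55.1] [0.4352 0.1526 0.046 ] [0.4352 0.1525 0.046 ]
```

View pics/w6.png

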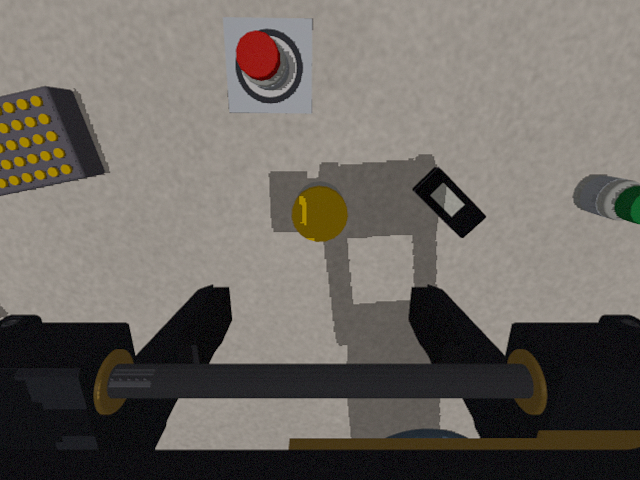

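The red bottle stands in its ring, about 3 mm off centre. The tub lid at (319,214) lies directly under the gripper, so I'll descend on it.

Request:
apply_moves(linear=[[0,0,-5],[0,0,-10],[0,0,-14],[0,0,-17],[0,0,-19],[0,0,-20.1],[0,0,-20.1]], roll=[0,0,0,0,0,0,0])

```text
t: 15.7
ee_pos: [0.4346, 0.1526, 0.081]
orientation: [[1.0, -0.0, -0.002], [-0.0, -1.0, -0.0], [-0.002, 0.0, -1.0]]
wrist_force: [0.8, 0.1, 0.1]
grip_width: 0.0881
```

Request:
apply_moves(linear=[[0,0,0],[0,0,0],[0,0,0],[0,0,0],[0,0,0],[0,0,0]], roll=[0,0,0,0,0,0], claw=255)

```text
t: 16.45
ee_pos: [0.4349, 0.1527, 0.0822]
orientation: [[1.0, -0.0, 0.001], [-0.0, -1.0, 0.0], [0.001, -0.0, -1.0]]
wrist_force: [-1.2, -0.2, 6.4]
grip_width: 0.054
```

Request:
apply_moves(linear=[[0,0,1.5],[0,0,4],[2,-3,5.5],[5,-7,5.5],[8,-11,5.5],[11,-15,5.5],[13,-18,5.5],[13.5,-19,5.5],[13.5,-19,4],[13.5,-19,2],[13.5,-19,0.7],[13.5,-19,0.5]], roll=[0,0,0,0,0,0,0,0,0,0,0,0])

```text
t: 17.95
ee_pos: [0.5682, -0.0363, 0.0848]
orientation: [[1.0, 0.001, -0.004], [0.001, -1.0, 0.001], [-0.004, -0.001, -1.0]]
wrist_force: [0.8, -0.8, -1.0]
grip_width: 0.0541
```

Request:
apply_moves(linear=[[0,0,-0.3],[0,0,-0.4],[0,0,-0.5],[0,0,-0.5]], roll=[0,0,0,0])

```text
t: 18.45
ee_pos: [0.57, -0.0375, 0.0822]
orientation: [[1.0, -0.0, 0.001], [-0.0, -1.0, -0.0], [0.001, 0.0, -1.0]]
wrist_force: [-0.1, 0.3, 1.1]
grip_width: 0.0544
```

Request:
apply_moves(linear=[[0,0,0],[0,0,0],[0,0,0],[0,0,0],[0,0,0],[0,0,0]], roll=[0,0,0,0,0,0], claw=0)

```text
t: 19.2
ee_pos: [0.5696, -0.0374, 0.0817]
orientation: [[1.0, -0.0, -0.0], [-0.0, -1.0, 0.0], [-0.0, -0.0, -1.0]]
wrist_force: [-0.4, 0.4, -0.3]
grip_width: 0.0883
```

Request:
apply_moves(linear=[[0,0,3],[0,0,7],[0,0,13],[-3,1,16],[-8,3,18],[-12,4,18],[-13,5,18],[-13,5,18],[-13,5,18],[-13,5,18]], roll=[0,0,0,0.15,0.3,0.42,0.42,0.42,0.42,0.42])

```text
t: 20.45
ee_pos: [0.4404, 0.0122, 0.2615]
orientation: [[0.914, 0.407, -0.0], [0.407, -0.914, 0.0], [-0.0, -0.0, -1.0]]
wrist_force: [-0.1, -0.4, -0.8]
grip_width: 0.0885
```

```bash
cat >> h.py <<'E'
def sbox(c,box,z,th=70):
    g=cv2.cvtColor(c["frame"],cv2.COLOR_BGR2GRAY)
    for k in blobs(cv2.inRange(g,0,th),box,200)[:1]:
        r=cv2.minAreaRect(k);p=np.array([onz(c,*q,z)[:2] for q in cv2.boxPoints(r)])
        e=sorted([p[1]-p[0],p[2]-p[1]],key=np.linalg.norm)
        print("box",np.round(r[0]),p.mean(0).round(4),[np.linalg.norm(q).round(4) for q in e],"long axis deg",np.degrees(np.arctan2(e[1][1],e[1][0])).round(1)%180)
E
python3 - <<'E'
from h import *
from cell import read_camera
c=wrist("w7");cap(c,"yellow",(200,10,640,320),.046)
t=read_camera("top");cv2.imwrite("pics/t7.png",t["frame"])
cap(t,"red",(150,200,250,260),.07);cap(t,"blue",(430,200,490,280),.07);cap(t,"green",(380,285,415,315),.07);cap(t,"yellow",(280,200,400,280),.046)
E
```

```text
tcp [0.4404 0.0122 0.2615] yaw 24.0 w 0.0885 t 20.45 [-0.1 -0.4 -0.8]
yellow (436, 104, 37) [64.9 73.6] [ 0.569  -0.0361  0.046 ] [ 0.5689 -0.037   0.046 ]
red (212, 233, 9) [16.7 16.9] [0.571  0.2026 0.07  ] [0.5708 0.2025 0.07  ]
blue (467, 238, 8) [14.6 15.3] [ 0.5638 -0.2759  0.07  ] [ 0.5639 -0.276   0.07  ]
green (396, 300, 9) [15.6 16.2] [ 0.4481 -0.1429  0.07  ] [ 0.4481 -0.1429  0.07  ]
yellow (339, 236, 14) [27.7 27.9] [ 0.5682 -0.0367  0.046 ] [ 0.5682 -0.0366  0.046 ]
```

View pics/w7.png

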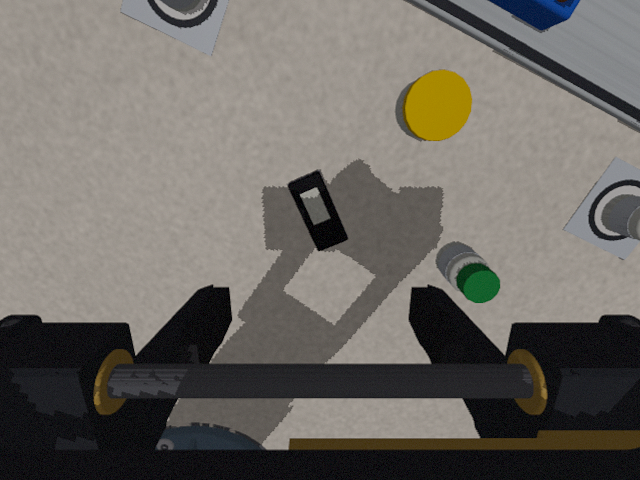

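View pics/t7.png

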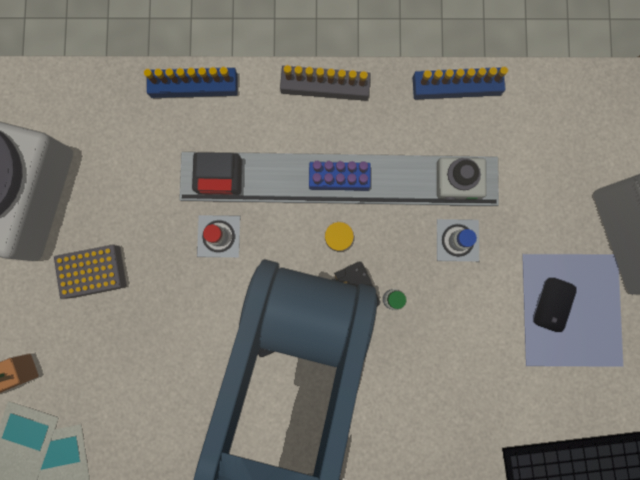

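Both bottles are in their rings and the tub at (339,236) in the top view is on the midpoint. The slide box at wrist (318,210) needs about 20° more roll; I'll measure it.

```bash
python3 - <<'E'
from h import *
c=dict(np.load("w7.npz"))
for th in(30,40,50): sbox(c,(270,150,370,265),.02,th)
E
```

```text
box [318. 211.] [0.4394 0.0132] [np.float64(0.0331), np.float64(0.0757)] long axis deg 49.0
box [318. 211.] [0.4391 0.0133] [np.float64(0.0334), np.float64(0.0762)] long axis deg 48.19999999999999
box [317. 211.] [0.4389 0.0136] [np.float64(0.0337), np.float64(0.0764)] long axis deg 47.5
```

Request:
apply_moves(linear=[[0,0,-2],[0,0,-5],[0,0,-9],[0,0,-9],[0,0,-9]], roll=[0.15,0.3,0.42,0.42,0.42])

```text
t: 21.18
ee_pos: [0.4404, 0.0124, 0.1727]
orientation: [[0.669, 0.743, 0.001], [0.743, -0.669, -0.0], [0.0, 0.001, -1.0]]
wrist_force: [0.5, -0.0, 0.2]
grip_width: 0.0882
```

```bash
python3 - <<'E'
from h import *
c=wrist("w8")
for th in(30,40,50): sbox(c,(238,80,400,360),.02,th)
E
```

```text
tcp [0.4404 0.0124 0.1727] yaw 47.97 w 0.0882 t 21.18 [ 0.5 -0.   0.2]
box [318. 238.] [0.4395 0.0132] [np.float64(0.0319), np.float64(0.0762)] long axis deg 49.19999999999999
box [318. 238.] [0.44   0.0138] [np.float64(0.0318), np.float64(0.0776)] long axis deg 49.19999999999999
box [318. 238.] [0.4397 0.014 ] [np.float64(0.0325), np.float64(0.0776)] long axis deg 49.19999999999999
```

View pics/w8.png

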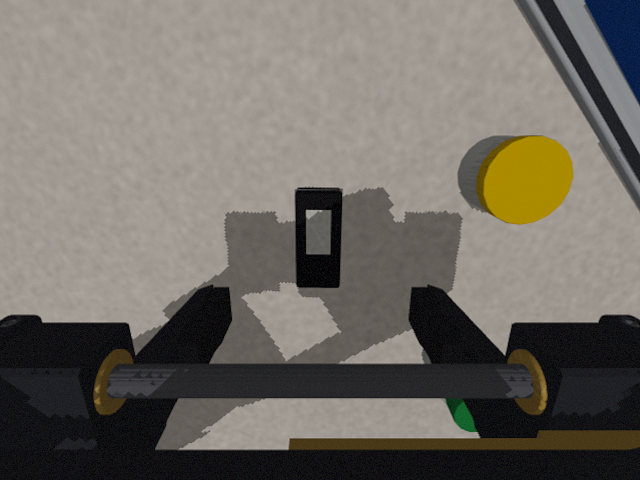

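The box at (318,238) is upright in the wrist view, between the fingers. I'll grip it low.

Request:
apply_moves(linear=[[-0.1,0.1,-4],[-0.1,0.1,-7],[-0.1,0.1,-9],[-0.1,0.1,-10],[-0.1,0.1,-10.2],[-0.1,0.1,-10.2]], roll=[0.01,0.01,0.01,0.01,0.01,0.01])

```text
t: 21.98
ee_pos: [0.4394, 0.0134, 0.0706]
orientation: [[0.66, 0.751, 0.002], [0.751, -0.66, -0.0], [0.001, 0.002, -1.0]]
wrist_force: [-0.0, -0.3, 0.6]
grip_width: 0.0876
```

Request:
apply_moves(linear=[[0,0,0],[0,0,0],[0,0,0],[0,0,0],[0,0,0],[0,0,0],[0,0,0],[0,0,0]], roll=[0,0,0,0,0,0,0,0], claw=255)

```text
t: 22.98
ee_pos: [0.4386, 0.0136, 0.0697]
orientation: [[0.66, 0.751, -0.0], [0.751, -0.66, 0.0], [0.0, -0.0, -1.0]]
wrist_force: [-0.2, -0.6, -0.3]
grip_width: 0.0339
```

```bash
python3 - <<'E'
from h import *
c=wrist("w9")
E
```

```text
tcp [0.4386 0.0136 0.0697] yaw 48.69 w 0.0339 t 22.98 [-0.2 -0.6 -0.3]
```

View pics/w9.png

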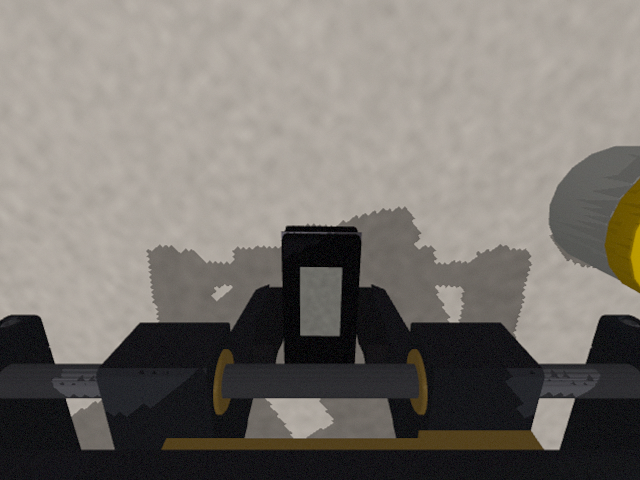

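Request:
apply_moves(linear=[[0,0,2],[0,0,6],[0,0,8],[3,-1,8],[7,-3,8],[11,-4.5,8],[13,-5,8],[13,-5,8],[13,-5,7],[13,-5,5.8],[13,-5,5.3],[13,-5,5.3]], roll=[0,0,0,0,0,0,0,0,0,0,0,0])

```text
t: 24.52
ee_pos: [0.5679, -0.0361, 0.122]
orientation: [[0.66, 0.751, -0.001], [0.751, -0.66, 0.0], [-0.001, -0.001, -1.0]]
wrist_force: [0.4, 0.3, -0.3]
grip_width: 0.0336
```

```bash
python3 - <<'E'
from h import *
from cell import read_camera
c=wrist("w10")
t=read_camera("scene");cv2.imwrite("pics/s10.png",cv2.resize(t["frame"][150:350,150:500],None,fx=2.2,fy=2.2))
E
```

```text
tcp [ 0.5679 -0.0361  0.122 ] yaw 48.7 w 0.0336 t 24.52 [ 0.4  0.3 -0.3]
```

View pics/w10.png

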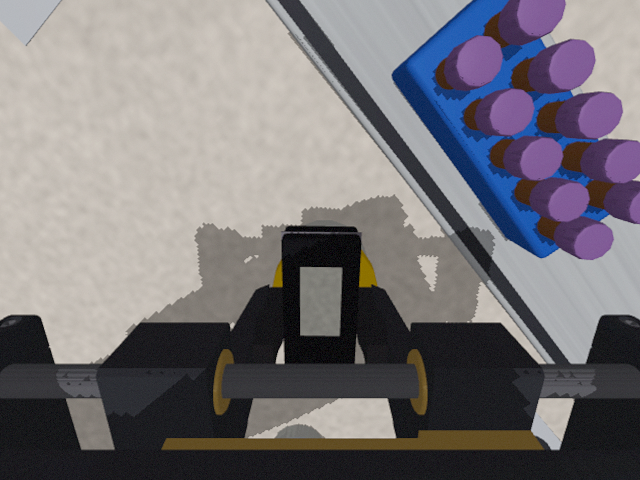

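View pics/s10.png

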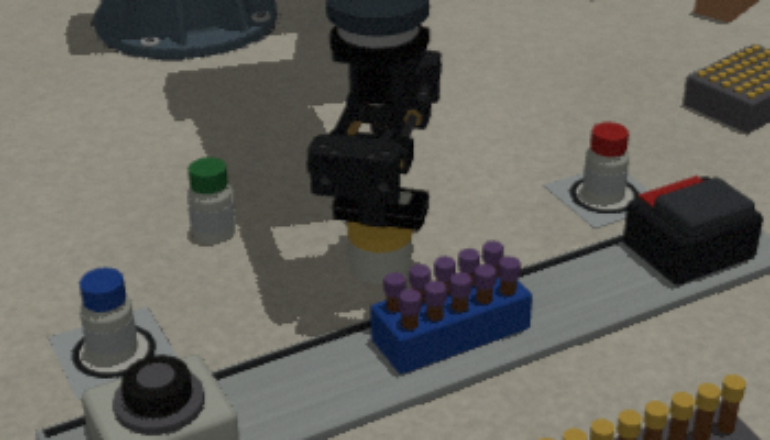

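The box is over the tub, with the lid showing evenly on both sides at (278,275) and (372,270) in the wrist view. I'll set it down and release.

Request:
apply_moves(linear=[[0,-0.05,-0.3],[0,-0.05,-0.5],[0,-0.05,-0.65],[0,-0.05,-0.65],[0,-0.05,-0.65]], roll=[0,0,0,0,0])

```text
t: 25.25
ee_pos: [0.5687, -0.0369, 0.1163]
orientation: [[0.66, 0.751, 0.0], [0.751, -0.66, -0.0], [0.0, 0.0, -1.0]]
wrist_force: [-0.7, -0.5, -1.6]
grip_width: 0.0335
```

Request:
apply_moves(linear=[[0,0,0],[0,0,0],[0,0,0],[0,0,0],[0,0,0],[0,0,0]], roll=[0,0,0,0,0,0], claw=0)

```text
t: 26.0
ee_pos: [0.5686, -0.0369, 0.1162]
orientation: [[0.66, 0.751, 0.0], [0.751, -0.66, 0.0], [0.0, 0.0, -1.0]]
wrist_force: [0.3, -0.2, 0.9]
grip_width: 0.088
```

Request:
apply_moves(linear=[[0,0,3],[0,0,7],[-2,0,12],[-6,0,15],[-10,0,15],[-10,0,15],[-10,0,15],[-10,0,15],[-10,0,15],[-10,0,15]], roll=[0,0,0,-0.15,-0.3,-0.45,-0.6,-0.75,-0.84,-0.84])

```text
t: 27.25
ee_pos: [0.4686, -0.0369, 0.2662]
orientation: [[1.0, 0.011, 0.0], [0.011, -1.0, -0.0], [0.0, 0.0, -1.0]]
wrist_force: [-0.2, -0.6, 0.6]
grip_width: 0.0883
```

```bash
python3 - <<'E'
from h import *
from cell import read_camera
c=wrist("w11");sbox(c,(250,60,390,200),.066,45);cap(c,"yellow",(200,50,450,250),.046)
t=read_camera("top");cv2.imwrite("pics/t11.png",t["frame"])
cap(t,"red",(150,200,250,260),.07);cap(t,"blue",(430,200,490,280),.07);cap(t,"green",(380,285,415,315),.07);cap(t,"yellow",(280,200,400,280),.046)
sbox(t,(310,206,368,270),.066,60)
E
```

```text
tcp [ 0.4686 -0.0369  0.2662] yaw 0.61 w 0.0883 t 27.25 [-0.2 -0.6  0.6]
box [320. 100.] [ 0.568  -0.0373] [np.float64(0.0332), np.float64(0.0748)] long axis deg 49.400000000000006
yellow (336, 84, 25) [12.9 50.8] [ 0.5824 -0.0502  0.046 ] [ 0.5848 -0.0524  0.046 ]
red (212, 233, 9) [16.6 16.9] [0.5709 0.2028 0.07  ] [0.5707 0.2026 0.07  ]
blue (467, 238, 8) [14.6 15.3] [ 0.5638 -0.2759  0.07  ] [ 0.5639 -0.276   0.07  ]
yellow (345, 228, 10) [ 4.9 19.6] [ 0.5829 -0.0488  0.046 ] [ 0.5843 -0.0511  0.046 ]
box [344. 238.] [ 0.5629 -0.0462] [np.float64(0.0311), np.float64(0.0983)] long axis deg 53.099999999999994
```

View pics/w11.png

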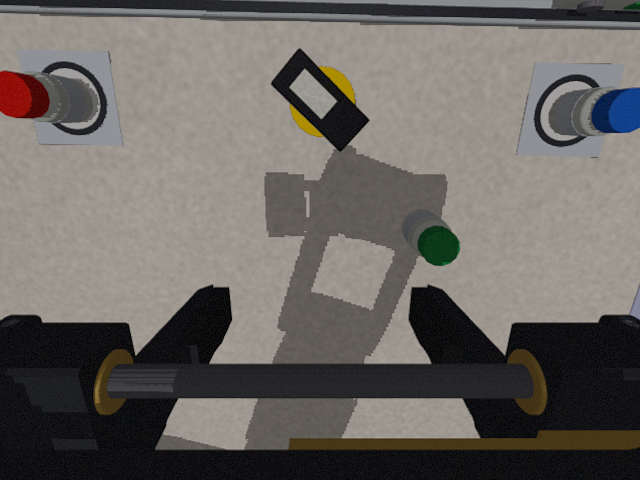

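View pics/t11.png

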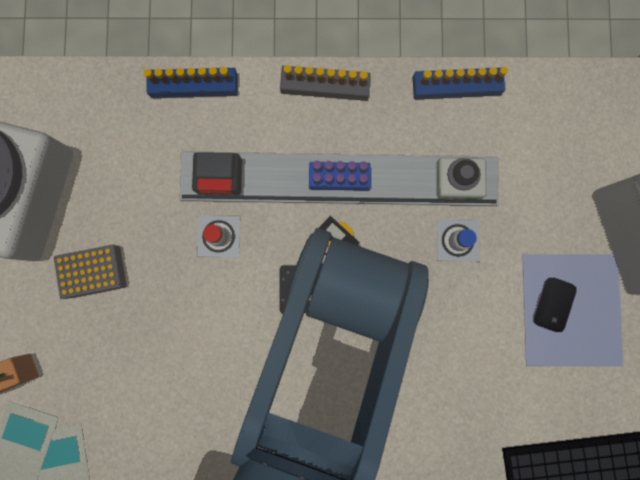

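The wrist view shows the box at (320,100), centred on the lid; the arm hides most of it in the top view, so that top reading is not usable. I'll check green and the flatness, then hand in.

```bash
python3 - <<'E'
from h import *
c=dict(np.load("w11.npz"));cap(c,"green",(400,210,470,280),.07)
for u,v in((295,68),(285,82),(342,135),(352,122),(340,84+30)):
    o,d=ray(c,u,v);print((o+d*c["depth"][v,u]).round(4))
from cell import close_job,get_state
print(get_state()["ee_pos"]);print(close_job())
E
```

```text
green (438, 244, 21) [37.1 41.5] [ 0.4515 -0.143   0.07  ] [ 0.4506 -0.1428  0.07  ]
[ 0.5915 -0.0173  0.0651]
[ 0.5816 -0.0095  0.0657]
[ 0.5431 -0.0547  0.0669]
[ 0.553  -0.0624  0.067 ]
[ 0.5589 -0.0526  0.0668]
[ 0.46860346 -0.03688804  0.26626003]
the job is handed in; nothing more can be done
None
```

All four items were set out as asked, released with the gripper clear, and the job was handed in at about 27 s. The hand-in gives no verdict, so what follows is from my own last camera checks:

| Item | Last check | Tolerance |
|---|---|---|
| Red bottle | about 2–3 mm from the reader ring centre | 12 mm |
| Blue bottle | about 2–3 mm from the mixer ring centre | 12 mm |
| Tub | about 1 mm from halfway between the rings (checked before the box went on) | 15 mm |
| Slide box | about 1 mm from the tub centre | 12 mm |
| Green bottle | readings within about 2–6 mm of its start, never touched | 20 mm |

The slide box top reads 65–67 mm high at the five points I checked, so it is lying flat on the tub.

- **Camera disagreement:** the scene camera put the rings up to 11 mm away from the other two. The top and wrist cameras agreed there to about 2 mm, so I used those. On the bottle caps they agreed to about 6 mm or better.
- **Unusable top view:** in the last top picture the arm hid most of the slide box and the green bottle. The final readings for those two therefore come from the wrist camera alone.

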